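# Open the child-resistant reagent bottle

## Robot

A 7-joint arm with a two-finger parallel gripper is mounted at the origin on the work surface. World frame = base frame: x ahead of the robot, y to its left, z up, the work surface at z = 0. Lengths are in m, angles in rad, forces in N, time in s.
With the tool pointing down it reaches from about 0.4 to 0.875 m from the base axis. Payload 19.3 kg.
Tool frame: the origin (TCP) lies midway between the tips of the shut fingers; the grasp point (between the pads) lies 19 mm behind it (bot.pinch_z is the distance from the TCP to the grasp point, in m); z points along the fingers, y is the line along which they close (so a half turn about z gives the same grasp; the last joint's range is limited). The gripper opens to 85 mm and grips with 20 to 120 N. Pads are 22 mm wide; open, the fingers measure 114 mm over their backs; the gripper's body (76 mm by 85 mm) begins 54 mm behind the grasp point. The pads swing forward as they close: fully open they stand 13 mm farther back than shut.
Start: joints at [1.251, 0.521, -0.036, 1.599, 0.021, 1.021, -0.113], TCP at [0.154, -0.606, 0.231] pointing down, gripper open.
Joint ranges: [-2.91, 2.91], [-0.3, 2.13], [-1.5, 1.42], [0.17, 2.43], [-1.26, 4.41], [0.16, 1.93], [-2.52, 2.52]. Speed limits (rad/s): [1.89, 1.89, 2.39, 2.39, 3.01, 3.01, 3.01].

## Interface

Orientations are given as [roll, pitch, yaw] about the fixed x, y, z axes, in that order (R = Rz(yaw) Ry(pitch) Rx(roll)).
In Python, from workcell import observe, viewer, bot gives the robot as it stands. The module is installed in compiled form; this text tells all that it offers.
- The arm moves only by the tool play_rows, never from a script. Its argument "motion" is a list of rows, each a list of 7 numbers: the shift along the tool's x, y, z in cm, then the turn, a rotation vector about the tool's x, y, z in rad, then the opening, from -1 (shut) to 1 (fully open), so that 0 is half open. A call has exactly 5 rows; each row is the pose to reach, as a shift and turn from the pose commanded when the call began, along the tool's axes at that moment; what a row does not reach only later rows make up. A row lasts 1/10 s, in which the tool goes at most 50 mm and 8.59 degrees, less where a joint would pass 70% of its speed; a pose out of reach is approached as far as the arm can. A call with a gripper value outside its range is refused whole. The fingers move at their own pace and stop on an object; "squeeze" is the grip in N (left out, the last holds). Time passes only in rows, so rows that repeat a pose let the fingers close, or fill a call up. It gives the time, the measured TCP pose, the force, the opening and the grip force at its end, in the units of the state.
- observe(): the state, without advancing time (a new reading comes with each control period).
- viewer.grab_frame(name): name is "scene" or "side" or "wrist"; returns (picture, depth): 400x640x3 uint8, red, green, blue; 400x640 float32, m along the optical axis (not along the pixel's ray), 0 where there is no reading.
- viewer.camera_info(name): a dict with "fx", "fy", "cx", "cy" (pixels), "R" (3x3) and "t" (3): a world point X has camera coordinates R X + t. Camera axes: x right, y down, z forward; pixel columns grow to the right and rows downward; lengths in m; the calibration is good to about 2 mm. A picture is of the moment at which its call begins: read the wrist's pose just before it. camera_info takes no time and is no camera call; for the wrist camera it gives the pose at the moment of the call.
- bot.job_done(): hands the job in; it is judged then, once.
The state is a dict: "clock": time; "qpos": joint angles; "qd": joint speeds; "joint_efforts": joint torques, N m; "position": TCP position; "tool_rot": TCP orientation; "force": force on the tool from outside, world axes, zero at the start; "moment": the same for the moment, N m; "grip_width": finger opening in m; "finger_force": force on a finger pad.
Only numpy, scipy, OpenCV 4.12 (cv2) and the standard library are available. Lean on these libraries where they do the work, as an engineer would, in place of code of your own. Each camera call takes 0.05 s, during which the arm holds its last target. There are 200 camera calls.

## Task

Open the clamped amber reagent bottle: its blue cap is child-resistant, so keep it pressed down while turning it anticlockwise until it comes free, gently, never with more than about 30 N and without forcing it against its stop. Lift it off and set it down upright on the floor of the white dish without letting it fall, let go, and leave the other glassware standing where it is.

Things in the scene. Friction and masses are not known exactly. Their poses are not given: they have to be found in the camera images.
- bottle: Amber glass bottle, 86 mm across, in a 130 x 130 x 12 mm steel clamp base fixed to the bench. The clamp's rubber lining lets the glass give a few mm sideways (1.5 N per mm), nothing else. Origin: centre of the base's underside, on the bottle's upright axis, at bench level; z up.
- cap: Blue child-resistant cap, 52 mm across, 32 mm tall, 60 g, closed on the bottle at the start. Origin: on its axis at its underside, the plane of the three white feet (17 mm from the axis) it stands on, 15 mm below the neck's top when closed; z up. Contact forces between cap and bottle (press, pull and twist added up) of more than 30 N spoil it.
- cap_grip (a point): On the cap's axis at the height to grip, 24 mm above the origin of cap. Grip the blue ribbed shell (upright wall 52 mm across, 7 to 32 mm above that origin) from above. The shell rides on a spring over a white inner cap: unpressed it spins idly and opens nothing; moved down it carries this point along.
- cap_top (a point): Centre of the shell's top face, 32 mm above the origin of cap. Pressed, the shell meets 12 drive teeth after 2 mm (8 N). Often they meet crest on crest, which is solid; turned up to 30 degrees they drop in, 3 mm more; fully down is 5 mm, 12.5 N. Hold 10 to 15 N while turning anticlockwise (seen from above): the drag is about 0.05 N m.
- neck_top (a point): Centre of the neck's top face, 165 mm above the bench. Ledges on the neck hold the inner cap: closed, it cannot be pulled off. Carried anticlockwise 55 degrees it lifts straight up; past 65 the torque climbs 0.02 N m per degree at a springy stop: at 0.15 N m it is surely free, 0.25 is too much. As the teeth must first bite, the hand turns 60 to 105 degrees in all.
- dish: Round white ceramic dish fixed to the bench, 164 mm across the rim, 10 mm tall. Origin: centre of its underside, at bench level; z up.
- dish_floor (a point): Centre of the dish's flat floor (diameter 144 mm), 5 mm above the bench: the cap is to stand here, on its feet.
- clear_a: Bystander: loose clear glass bottle with blue cap and paper label, 68 mm across, 150 mm tall. Origin: centre of its underside.
- clear_b: Bystander: a second bottle like clear_a. Origin: centre of its underside.
- beaker: Bystander: loose glass beaker, 72 mm across, 95 mm tall. Origin: centre of its underside.
Mind the look-alikes: they are no part of the job. Several things have the shape of the cap; the one meant has the colours described above.

How it is judged:
By the outcome, as a careful person would: the job done as asked, in the order asked, and still so for the second after the job is handed in, with the robot touching nothing.
It also fails if it takes over 66 s, if anything falls off the work surface, if the arm or the gripper's body presses on something with over 40 N, if the wrist force passes 120 N, or if a joint passes its speed limit or range.

## Working session

There is one attempt and no reset: what is moved stays moved. The work goes in short steps, Python scripts to look and compute and a tool call to move; the robot and the scene stay as the last step left them, time stands still between calls to the robot, and variables do not carry over. Pictures are saved under pics/ and viewed, at most 10 in all, crops included, and the job is handed in when it is done.

Besides the shell and the picture viewer there is one more tool, called after ">>>" as a command line: name --pt "numbers of a row" for each row, then --argument value for the rest. play_rows: Moves the arm, as the interface text tells. Its arguments: {"type":"object","properties":{"motion":{"type":"array"},"squeeze":{"type":"number"}},"required":["motion"]}

```bash
mkdir -p pics
python3 - <<'E'
from workcell import observe, viewer, bot
import cv2,numpy as np
s=observe(); print({k:np.round(v,3) for k,v in s.items()}, bot.pinch_z)
for n in ("scene","side","wrist"):
    i=viewer.camera_info(n); p,d=viewer.grab_frame(n)
    cv2.imwrite(f"pics/{n}0.png",p[:,:,::-1]); np.savez(f"pics/{n}0.npz",p=p,d=d,**{k:np.array(v) for k,v in i.items()})
    R=np.array(i["R"]);print(n,i["fx"],i["cx"],i["cy"],"pos",np.round(-R.T@i["t"],3),"fwd",np.round(R[2],2))
E
```

```text
{'clock': np.float64(0.0), 'qpos': array([ 1.251,  0.522, -0.036,  1.6  ,  0.021,  1.021, -0.113]), 'qd': array([ 0.001,  0.   , -0.001, -0.   ,  0.001, -0.   ,  0.001]), 'joint_efforts': array([ 1.0000e-03, -9.2712e+01,  1.9810e+00, -3.6994e+01,  1.8000e-02,
        8.0000e-03, -0.0000e+00]), 'position': array([ 0.154, -0.605,  0.231]), 'tool_rot': array([-3.14,  0.  ,  0.25]), 'force': array([ 0.242,  0.021, -0.61 ]), 'moment': array([0.021, 0.038, 0.033]), 'finger_force': np.float64(0.0), 'grip_width': np.float64(0.085)} 0.0187
scene 449.89930062863164 313.6695342751188 204.0861280117139 pos [ 1.193 -0.308  0.816] fwd [-0.67  0.24 -0.71]
side 414.32130084632985 319.38082641114414 200.0830158396748 pos [0.287 0.806 0.741] fwd [ 0.23 -0.8  -0.55]
wrist 337.19419596154086 318.99852661003297 200.13042913397567 pos [ 0.232 -0.587  0.374] fwd [-0.3  -0.08 -0.95]
```

```bash
cd pics; python3 -c "
import cv2,numpy as np
a=[cv2.imread(n+'0.png') for n in ('scene','side')]
cv2.imwrite('both.png',cv2.resize(np.vstack(a),(480,600)))"
```

```text
(no output)
```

View pics/scene0.png

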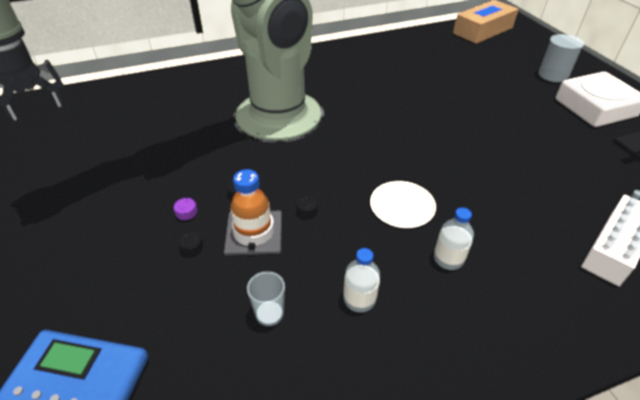

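View pics/side0.png

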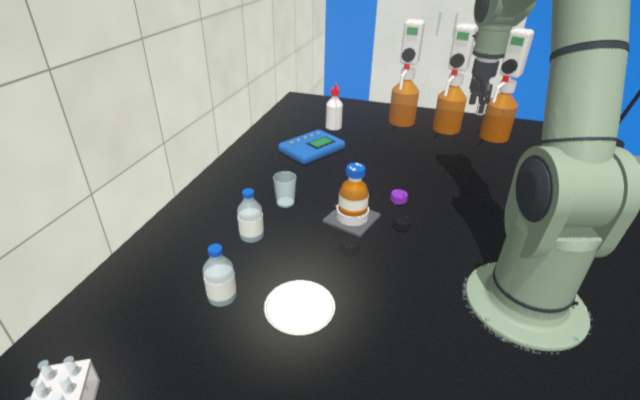

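The scene view shows the amber bottle with its blue cap near (246,181), the dish at (403,204), the clear bottles at (453,240) and (362,280), and the beaker at (267,298). In the side view the cap is at (355,171) and the dish at (300,306). Next I'll measure their positions.

```bash
cat > h.py <<'E'
import cv2,numpy as np
def load(n): return dict(np.load(f"pics/{n}.npz"))
def ray(c,u,v):
    R=c["R"]; d=R.T@np.array([(u-c["cx"])/c["fx"],(v-c["cy"])/c["fy"],1]); return -R.T@c["t"],d
def onz(c,u,v,z):
    o,d=ray(c,u,v); return o+d*(z-o[2])/d[2]
def tri(a,b):
    (o,d),(p,e)=a,b; k=np.linalg.lstsq(np.c_[d,-e],p-o,rcond=None)[0]; return (o+k[0]*d+p+k[1]*e)/2, np.linalg.norm(o+k[0]*d-p-k[1]*e)
def blobs(p,lo,hi,mn=60):
    m=cv2.inRange(cv2.cvtColor(p,cv2.COLOR_RGB2HSV),lo,hi)
    n,l,s,c=cv2.connectedComponentsWithStats(m); return [(s[i].tolist(),c[i].round(1)) for i in range(1,n) if s[i,4]>=mn]
def cloud(c):
    v,u=np.mgrid[:400,:640]; z=c["d"]; P=np.stack([(u-c["cx"])/c["fx"]*z,(v-c["cy"])/c["fy"]*z,z],-1); return (P-c["t"])@c["R"]
E
python3 - <<'E'
from h import *
A,B=load("scene0"),load("side0")
for n,c in (("scene",A),("side",B)):
    print(n,"blue")
    for s,ct in blobs(c["p"],(105,150,80),(120,255,255)):
        if s[4]<2000: print(s,ct,onz(c,*ct,.166).round(3))
    print(n,"white")
    for s,ct in blobs(c["p"],(0,0,225),(180,40,255),1000):
        if s[4]<9000: print(s,ct,onz(c,*ct,.008).round(3))
    X=cloud(c); hsv=cv2.cvtColor(c["p"],cv2.COLOR_RGB2HSV)
    bl=cv2.inRange(hsv,(105,150,80),(120,255,255))>0
    m=bl&(X[...,2]>.1)&(X[...,2]<.25)&(c["d"]>0); 
    nn,l=cv2.connectedComponents(m.astype(np.uint8))
    for i in range(1,nn):
        q=X[l==i]
        if len(q)>60: print("cap",len(q),q.min(0).round(3),q.max(0).round(3))
E
```

```text
scene blue
[477, 7, 22, 8, 87] [487.6  10.5] [-0.126  0.828  0.166]
[233, 169, 27, 24, 426] [245.7 181. ] [ 0.464 -0.203  0.166]
[455, 207, 17, 15, 219] [462.9 214. ] [0.71  0.181 0.166]
[356, 247, 18, 17, 246] [364.4 255.2] [ 0.737 -0.047  0.166]
scene white
[33, 0, 202, 65, 3017] [157.3  36.7] [-0.691 -0.305  0.008]
[313, 0, 149, 23, 1211] [374.6   9.2] [-0.635  0.64   0.008]
[61, 49, 181, 35, 1122] [150.3  66.1] [-0.45  -0.356  0.008]
[564, 72, 76, 39, 1734] [604.4  90.5] [0.259 1.072 0.008]
[371, 181, 65, 46, 2331] [402.7 203.9] [0.509 0.177 0.008]
[594, 195, 46, 73, 1801] [621.8 233.4] [0.776 0.618 0.008]
cap 370 [ 0.443 -0.23   0.158] [ 0.495 -0.177  0.183]
cap 180 [0.679 0.18  0.137] [0.71  0.211 0.151]
cap 207 [ 0.708 -0.055  0.138] [ 0.74  -0.024  0.151]
side blue
[621, 0, 19, 115, 1245] [632.5  56.9] [-0.741 -1.993  0.166]
[617, 96, 23, 60, 827] [630.7 128.7] [-0.397 -0.821  0.166]
[279, 130, 66, 34, 1036] [310.2 147. ] [ 0.636 -0.315  0.166]
[346, 162, 20, 16, 225] [355.2 170.6] [ 0.469 -0.212  0.166]
[242, 188, 12, 10, 105] [247.6 192.6] [ 0.709 -0.01   0.166]
[207, 243, 15, 14, 168] [214.4 249.7] [0.68  0.218 0.166]
side white
[265, 280, 70, 55, 2996] [299.3 307. ] [0.505 0.179 0.008]
[30, 360, 60, 40, 1101] [ 62.7 381.8] [0.875 0.491 0.008]
cap 1032 [ 0.826 -2.593  0.1  ] [ 1.217 -2.515  0.25 ]
cap 486 [-0.418 -2.597  0.1  ] [-0.224 -2.52   0.25 ]
cap 258 [-0.98  -2.601  0.101] [-0.856 -2.526  0.25 ]
cap 206 [ 0.441 -0.225  0.159] [ 0.493 -0.173  0.186]
cap 93 [ 0.707 -0.054  0.136] [ 0.737 -0.022  0.153]
cap 155 [0.678 0.182 0.136] [0.708 0.213 0.152]
```

>>> play_rows --pt "4 -3.1 -0.6 0 0 0 1" --pt "8 -6.2 -1.5 0 0 0 1" --pt "12 -9.3 -3 0 0 0 1" --pt "16 -12.4 -4 0 0 0 1" --pt "20 -15.5 -6 0 0 0 1" --squeeze 25

```text
clock: 0.65
position: [0.3043, -0.412, 0.2873]
tool_rot: [-3.14, 0.001, 0.25]
force: [0.6, -0.5, 0.5]
grip_width: 0.0857
finger_force: 0.0
```

>>> play_rows --pt "4 -3.1 0 0 0 0 1" --pt "8 -6.2 0 0 0 0 1" --pt "12 -9.3 0 0 0 0 1" --pt "16 -12.4 0 0 0 0 1" --pt "20.4 -15.8 0 0 0 0 1"

```text
clock: 1.15
position: [0.4581, -0.2151, 0.2876]
tool_rot: [3.141, -0.0, 0.25]
force: [0.4, -2.0, 0.5]
grip_width: 0.0852
finger_force: 0.0
```

>>> play_rows --pt "0 0 0 0 0 0 1" --pt "0 0 0 0 0 0 1" --pt "0 0 0 0 0 0 1" --pt "0 0 0 0 0 0 1" --pt "0 0 0 0 0 0 1"

```text
clock: 1.65
position: [0.4568, -0.2178, 0.2875]
tool_rot: [3.141, 0.0, 0.248]
force: [0.1, 1.1, -0.7]
grip_width: 0.0852
finger_force: 0.0
```

```bash
cat > look.py <<'E'
import sys
from workcell import observe, viewer
from h import *
def snap(n,tag):
    i=viewer.camera_info(n); p,d=viewer.grab_frame(n); cv2.imwrite(f"pics/{tag}.png",p[:,:,::-1])
    c=dict(p=p,d=d,**{k:np.array(v) for k,v in i.items()}); np.savez(f"pics/{tag}.npz",**c); return c
def st():
    s=observe(); print({k:np.round(s[k],3).tolist() for k in("clock","qpos","position","tool_rot","force","moment","grip_width","finger_force")}); return s
E
python3 - <<'E'
from look import *
st(); c=snap("wrist","w1")
for s,ct in blobs(c["p"],(105,150,80),(120,255,255)): print(s,ct,onz(c,*ct,.18).round(4))
X=cloud(c); m=(cv2.inRange(cv2.cvtColor(c["p"],cv2.COLOR_RGB2HSV),(105,150,60),(120,255,255))>0)&(c["d"]>0)&(X[...,2]>.178)&(X[...,2]<.19)
q=X[m]; print(len(q),np.percentile(q,[1,50,99],axis=0).round(4), cv2.minEnclosingCircle(q[:,:2].astype(np.float32)))
E
```

```text
{'clock': 1.65, 'qpos': [0.524, 0.279, -0.244, 1.829, 0.077, 1.043, -1.072], 'position': [0.457, -0.218, 0.287], 'tool_rot': [3.141, 0.0, 0.248], 'force': [0.059, 1.058, -0.745], 'moment': [-0.009, -0.005, -0.018], 'grip_width': 0.085, 'finger_force': 0.0}
[608, 0, 32, 49, 723] [628.   17.5] [ 0.6293 -0.3873  0.18  ]
[289, 142, 43, 18, 129] [311.  147.2] [ 0.494  -0.2037  0.18  ]
[270, 162, 68, 50, 1363] [304.4 192.1] [ 0.459 -0.207  0.18 ]
1358 [[ 0.4444 -0.2281  0.1785]
 [ 0.4586 -0.2066  0.1822]
 [ 0.488  -0.1819  0.1838]] ((0.4689417779445648, -0.20390775799751282), 0.026651164516806602)
```

View pics/w1.png

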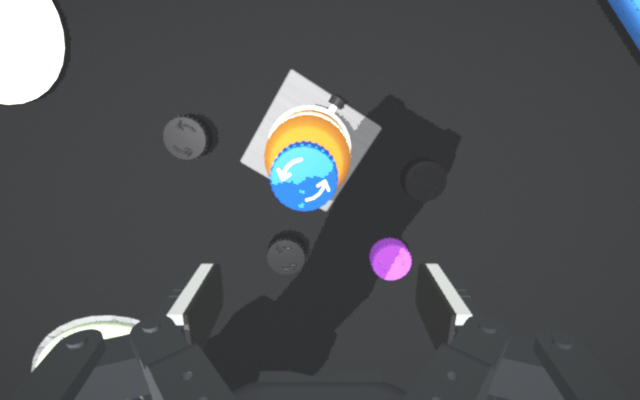

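The wrist view shows the blue cap with its arrows at about (305,176). The dark and purple decoys stand low on the bench, clear of the gripper. The cap's top fits a 26.6 mm circle at z 0.182, which matches the size given.

>>> play_rows --pt "0.8 -0.6 2.5 0 0 0 1" --pt "1.5 -1.1 5 0 0 0 1" --pt "1.5 -1.1 8 0 0 0 1" --pt "1.5 -1.1 10 0 0 0 1" --pt "1.5 -1.1 10 0 0 0 1"

```text
clock: 2.2
position: [0.4678, -0.2025, 0.1854]
tool_rot: [-3.139, 0.003, 0.249]
force: [-0.4, -0.0, 0.9]
grip_width: 0.0854
finger_force: 0.0
```

>>> play_rows --pt "0 0 0 0 0 0 1" --pt "0 0 1 0 0 0 1" --pt "0 0 2 0 0 0 1" --pt "0 0 3 0 0 0 1" --pt "0 0 3.6 0 0 0 1"

```text
clock: 2.7
position: [0.4688, -0.2025, 0.1504]
tool_rot: [-3.141, 0.001, 0.25]
force: [0.1, -0.1, -0.2]
grip_width: 0.0853
finger_force: 0.0
```

Run:
```python
from look import *
st(); snap("wrist","w2")
```

```text
{'clock': 2.7, 'qpos': [0.467, 0.46, -0.23, 1.965, 0.152, 0.733, -1.174], 'position': [0.469, -0.202, 0.15], 'tool_rot': [-3.141, 0.001, 0.25], 'force': [0.075, -0.141, -0.227], 'moment': [0.027, 0.041, -0.044], 'grip_width': 0.085, 'finger_force': 0.0}
```

View pics/w2.png

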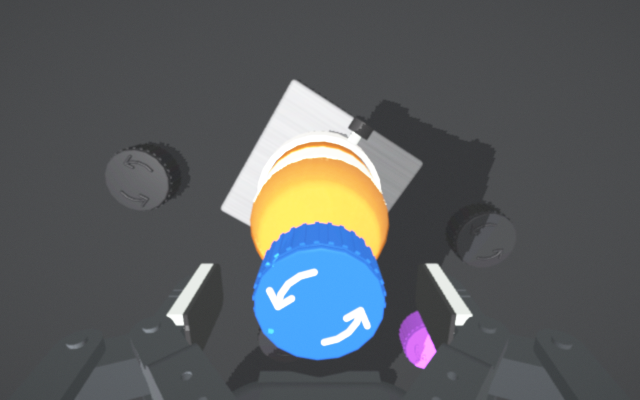

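The cap spans columns 253 to 386 and sits centred between the pads (195 and 445). Closing.

>>> play_rows --pt "0 0 0 0 0 0 0" --pt "0 0 0 0 0 0 -0.2" --pt "0 0 0 0 0 0 -0.4" --pt "0 0 0 0 0 0 -1" --pt "0 0 0 0 0 0 -1" --squeeze 40

```text
clock: 3.25
position: [0.4694, -0.2026, 0.1518]
tool_rot: [3.141, -0.001, 0.25]
force: [1.1, -0.3, 5.4]
grip_width: 0.0504
finger_force: 41.0
```

>>> play_rows --pt "0 0 0 0 0 0 -1" --pt "0 0 0 0 0 0 -1" --pt "0 0 0 0 0 0 -1" --pt "0 0 0 0 0 0 -1" --pt "0 0 0 0 0 0 -1"

```text
clock: 3.75
position: [0.4692, -0.2026, 0.1516]
tool_rot: [3.141, -0.0, 0.25]
force: [0.3, -0.8, 5.0]
grip_width: 0.0503
finger_force: 41.0
```

```bash
python3 -c "
from look import *
st()"
```

```text
{'clock': 3.75, 'qpos': [0.468, 0.459, -0.23, 1.964, 0.151, 0.735, -1.174], 'position': [0.469, -0.203, 0.152], 'tool_rot': [3.141, -0.0, 0.25], 'force': [0.303, -0.752, 4.958], 'moment': [0.047, -0.011, 0.072], 'grip_width': 0.05, 'finger_force': 41.016}
```

>>> play_rows --pt "0 0 0.05 0 0 0 -1" --pt "0 0 0.1 0 0 0 -1" --pt "0 0 0.15 0 0 0 -1" --pt "0 0 0.2 0 0 0 -1" --pt "0 0 0.2 0 0 0 -1"

```text
clock: 4.25
position: [0.4694, -0.2027, 0.1498]
tool_rot: [3.141, -0.001, 0.25]
force: [0.1, -0.4, 9.1]
grip_width: 0.0504
finger_force: 41.5
```

>>> play_rows --pt "0 0 0.05 0 0 0 -1" --pt "0 0 0.1 0 0 0 -1" --pt "0 0 0.1 0 0 0 -1" --pt "0 0 0.1 0 0 0 -1" --pt "0 0 0.1 0 0 0 -1"

```text
clock: 4.75
position: [0.4698, -0.2028, 0.1492]
tool_rot: [3.141, -0.001, 0.25]
force: [-1.4, 0.3, 15.4]
grip_width: 0.0503
finger_force: 42.1
```

>>> play_rows --pt "0 0 -0.04 0 0 -0.04 -1" --pt "0 0 -0.04 0 0 -0.08 -1" --pt "0 0 -0.04 0 0 -0.12 -1" --pt "0 0 -0.04 0 0 -0.16 -1" --pt "0 0 -0.04 0 0 -0.2 -1"

```text
clock: 5.25
position: [0.4694, -0.2027, 0.1492]
tool_rot: [3.141, -0.001, 0.451]
force: [-0.5, -0.1, 9.3]
grip_width: 0.0503
finger_force: 41.5
```

```bash
python3 -c "
from look import *
st()"
```

```text
{'clock': 5.25, 'qpos': [0.506, 0.466, -0.281, 1.964, 0.187, 0.735, -1.006], 'position': [0.469, -0.203, 0.149], 'tool_rot': [3.141, -0.001, 0.451], 'force': [-0.473, -0.146, 9.29], 'moment': [0.062, 0.038, -0.063], 'grip_width': 0.05, 'finger_force': 41.534}
```

>>> play_rows --pt "0 0 0.02 0 0 -0.04 -1" --pt "0 0 0.02 0 0 -0.08 -1" --pt "0 0 0.02 0 0 -0.12 -1" --pt "0 0 0.02 0 0 -0.16 -1" --pt "0 0 0.02 0 0 -0.2 -1"

```text
clock: 5.75
position: [0.4695, -0.2026, 0.1491]
tool_rot: [3.141, -0.001, 0.651]
force: [-0.3, -0.1, 10.0]
grip_width: 0.0502
finger_force: 41.8
```

```bash
python3 -c "
from look import *
st()"
```

```text
{'clock': 5.75, 'qpos': [0.545, 0.471, -0.332, 1.962, 0.221, 0.742, -0.837], 'position': [0.469, -0.203, 0.149], 'tool_rot': [3.141, -0.001, 0.651], 'force': [-0.335, -0.09, 9.958], 'moment': [0.121, 0.124, -0.105], 'grip_width': 0.05, 'finger_force': 41.771}
```

>>> play_rows --pt "0 0 0.03 0 0 -0.04 -1" --pt "0 0 0.03 0 0 -0.08 -1" --pt "0 0 0.03 0 0 -0.12 -1" --pt "0 0 0.03 0 0 -0.16 -1" --pt "0 0 0.03 0 0 -0.2 -1"

```text
clock: 6.25
position: [0.4696, -0.2027, 0.1489]
tool_rot: [3.141, -0.0, 0.851]
force: [-1.3, 0.8, 12.1]
grip_width: 0.0502
finger_force: 42.0
```

```bash
python3 -c "
from look import *
st()"
```

```text
{'clock': 6.25, 'qpos': [0.583, 0.477, -0.383, 1.96, 0.255, 0.749, -0.669], 'position': [0.47, -0.203, 0.149], 'tool_rot': [3.141, -0.0, 0.851], 'force': [-1.323, 0.824, 12.093], 'moment': [0.125, 0.218, -0.166], 'grip_width': 0.05, 'finger_force': 41.986}
```

Run:
```python
from look import *
for k in range(3):
    s=st()
c=snap("wrist","w3")
for n in("w2","w3"):
    c=load(n);X=cloud(c); m=np.zeros((400,640),bool); m[260:340,270:370]=1
    q=X[m&(c["d"]>0)]; print(n,len(q),np.median(q[:,2]),q[:,2].std())
sc=snap("scene","s3");A=load("scene0")
for c in(A,sc):
    for b,ct in blobs(c["p"],(105,150,80),(120,255,255)):
        if 200<ct[0]<300 and 150<ct[1]<230: print(b,ct)
```

```text
{'clock': 6.25, 'qpos': [0.583, 0.477, -0.383, 1.96, 0.255, 0.749, -0.669], 'position': [0.47, -0.203, 0.149], 'tool_rot': [3.141, -0.0, 0.851], 'force': [-1.323, 0.824, 12.093], 'moment': [0.125, 0.218, -0.166], 'grip_width': 0.05, 'finger_force': 41.986}
{'clock': 6.25, 'qpos': [0.583, 0.477, -0.383, 1.96, 0.255, 0.749, -0.669], 'position': [0.47, -0.203, 0.149], 'tool_rot': [3.141, -0.0, 0.851], 'force': [-1.323, 0.824, 12.093], 'moment': [0.125, 0.218, -0.166], 'grip_width': 0.05, 'finger_force': 41.986}
{'clock': 6.25, 'qpos': [0.583, 0.477, -0.383, 1.96, 0.255, 0.749, -0.669], 'position': [0.47, -0.203, 0.149], 'tool_rot': [3.141, -0.0, 0.851], 'force': [-1.323, 0.824, 12.093], 'moment': [0.125, 0.218, -0.166], 'grip_width': 0.05, 'finger_force': 41.986}
w2 7970 0.18230341553513202 0.00216335525717596
w3 7968 0.17926094919187435 0.005345570760723352
[233, 169, 27, 24, 426] [245.7 181. ]
[244, 171, 16, 23, 209] [250.7 183.1]
```

View pics/w3.png

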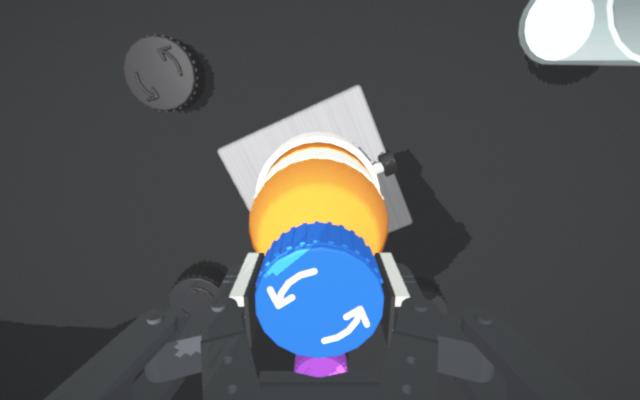

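The arrows keep their place relative to the pads, so the shell turns with the gripper. Its top is about 3 mm lower than before. Continuing.

>>> play_rows --pt "0 0 0 0 0 -0.03 -1" --pt "0 0 0 0 0 -0.06 -1" --pt "0 0 0 0 0 -0.09 -1" --pt "0 0 0 0 0 -0.12 -1" --pt "0 0 0 0 0 -0.15 -1"

```text
clock: 6.85
position: [0.4695, -0.2027, 0.1489]
tool_rot: [3.141, -0.0, 1.001]
force: [-0.7, 0.5, 11.5]
grip_width: 0.0502
finger_force: 41.9
```

```bash
python3 -c "
from look import *
st()"
```

```text
{'clock': 6.85, 'qpos': [0.611, 0.482, -0.421, 1.959, 0.28, 0.756, -0.543], 'position': [0.47, -0.203, 0.149], 'tool_rot': [3.141, -0.0, 1.001], 'force': [-0.664, 0.496, 11.488], 'moment': [0.12, 0.171, -0.065], 'grip_width': 0.05, 'finger_force': 41.944}
```

>>> play_rows --pt "0 0 0 0 0 -0.03 -1" --pt "0 0 0 0 0 -0.06 -1" --pt "0 0 0 0 0 -0.09 -1" --pt "0 0 0 0 0 -0.12 -1" --pt "0 0 0 0 0 -0.15 -1"

```text
clock: 7.35
position: [0.4695, -0.2026, 0.1489]
tool_rot: [3.141, -0.0, 1.151]
force: [-0.6, 0.8, 13.3]
grip_width: 0.0503
finger_force: 41.9
```

```bash
python3 -c "
from look import *
st()"
```

```text
{'clock': 7.35, 'qpos': [0.639, 0.488, -0.459, 1.957, 0.305, 0.763, -0.416], 'position': [0.47, -0.203, 0.149], 'tool_rot': [3.141, -0.0, 1.151], 'force': [-0.622, 0.83, 13.283], 'moment': [0.127, 0.177, -0.11], 'grip_width': 0.05, 'finger_force': 41.949}
```

```bash
cat > avg.py <<'E'
from workcell import observe, viewer
import numpy as np
r=[]
for k in range(8):
    viewer.grab_frame("side"); s=observe(); r.append(np.r_[s["position"],s["force"],s["moment"],s["tool_rot"][2]])
r=np.array(r); print(s["clock"],r.mean(0).round(4).tolist()); print("sd",r.std(0).round(4).tolist())
E
python3 avg.py
```

```text
7.75 [0.4695, -0.2027, 0.1489, -1.0759, 0.7611, 12.0663, 0.1527, 0.2069, -0.0819, 1.1502]
sd [0.0, 0.0, 0.0, 0.5587, 0.2421, 0.6069, 0.0243, 0.0322, 0.023, 0.0011]
```

>>> play_rows --pt "0 0 0 0 0 -0.03 -1" --pt "0 0 0 0 0 -0.06 -1" --pt "0 0 0 0 0 -0.09 -1" --pt "0 0 0 0 0 -0.12 -1" --pt "0 0 0 0 0 -0.15 -1"

```text
clock: 8.25
position: [0.4696, -0.2026, 0.1489]
tool_rot: [3.141, 0.0, 1.301]
force: [-0.8, 0.5, 12.7]
grip_width: 0.0504
finger_force: 41.9
```

```bash
python3 avg.py
```

```text
8.65 [0.4695, -0.2026, 0.1488, -0.767, 0.7234, 12.3274, 0.14, 0.2293, -0.0729, 1.3002]
sd [0.0, 0.0, 0.0, 0.5304, 0.3598, 0.4617, 0.0158, 0.0141, 0.0195, 0.0011]
```

>>> play_rows --pt "0 0 0 0 0 -0.03 -1" --pt "0 0 0 0 0 -0.06 -1" --pt "0 0 0 0 0 -0.09 -1" --pt "0 0 0 0 0 -0.12 -1" --pt "0 0 0 0 0 -0.12 -1"

```text
clock: 9.15
position: [0.4695, -0.2027, 0.1488]
tool_rot: [3.141, 0.0, 1.421]
force: [-0.5, 0.5, 12.2]
grip_width: 0.0503
finger_force: 42.0
```

```bash
python3 avg.py
```

```text
9.55 [0.4695, -0.2026, 0.1488, -0.9339, 1.0949, 12.0843, 0.1439, 0.2363, -0.0975, 1.4197]
sd [0.0, 0.0, 0.0, 0.4263, 0.2943, 0.3728, 0.023, 0.0363, 0.0337, 0.0001]
```

>>> play_rows --pt "0 0 0 0 0 -0.015 -1" --pt "0 0 0 0 0 -0.03 -1" --pt "0 0 0 0 0 -0.045 -1" --pt "0 0 0 0 0 -0.06 -1" --pt "0 0 0 0 0 -0.06 -1"

```text
clock: 10.05
position: [0.4695, -0.2027, 0.1489]
tool_rot: [3.141, 0.0, 1.48]
force: [-1.4, 1.1, 13.0]
grip_width: 0.0506
finger_force: 42.0
```

```bash
python3 avg.py
```

```text
10.45 [0.4695, -0.2026, 0.1489, -1.2379, 0.7996, 12.431, 0.1465, 0.2225, -0.0973, 1.4796]
sd [0.0, 0.0, 0.0, 0.3529, 0.5502, 0.3278, 0.0251, 0.0305, 0.0397, 0.0]
```

>>> play_rows --pt "0 0 0 0 0 -0.025 -1" --pt "0 0 0 0 0 -0.05 -1" --pt "0 0 0 0 0 -0.075 -1" --pt "0 0 0 0 0 -0.09 -1" --pt "0 0 0 0 0 -0.09 -1"

```text
clock: 10.95
position: [0.4695, -0.2027, 0.1489]
tool_rot: [3.141, 0.0, 1.57]
force: [-0.8, 0.1, 13.2]
grip_width: 0.0503
finger_force: 42.0
```

```bash
python3 avg.py
```

```text
11.35 [0.4695, -0.2026, 0.1489, -1.0381, 0.6372, 12.7388, 0.1395, 0.2681, -0.1166, 1.5696]
sd [0.0, 0.0, 0.0, 0.4494, 0.4301, 0.4405, 0.0296, 0.0251, 0.0177, 0.0]
```

>>> play_rows --pt "0 0 0 0 0 -0.02 -1" --pt "0 0 0 0 0 -0.04 -1" --pt "0 0 0 0 0 -0.06 -1" --pt "0 0 0 0 0 -0.08 -1" --pt "0 0 0 0 0 -0.08 -1"

```text
clock: 11.85
position: [0.4695, -0.2027, 0.1489]
tool_rot: [3.141, 0.0, 1.65]
force: [-2.0, 0.6, 12.9]
grip_width: 0.0505
finger_force: 42.2
```

```bash
python3 avg.py
```

```text
12.25 [0.4695, -0.2027, 0.1489, -0.8696, 0.9064, 12.9034, 0.133, 0.2903, -0.1803, 1.6495]
sd [0.0, 0.0, 0.0, 0.3649, 0.3599, 0.3583, 0.0268, 0.0122, 0.018, 0.0001]
```

The torque has climbed from a steady 0.08–0.1 to 0.18 N m, so the cap is at the springy stop and free. I'll ease the twist a little and lift slowly.

>>> play_rows --pt "0 0 -0.1 0 0 0.03 -1" --pt "0 0 -0.25 0 0 0.04 -1" --pt "0 0 -0.45 0 0 0.04 -1" --pt "0 0 -0.65 0 0 0.04 -1" --pt "0 0 -0.85 0 0 0.04 -1"

```text
clock: 12.75
position: [0.4689, -0.2025, 0.1568]
tool_rot: [-3.141, -0.0, 1.61]
force: [-0.0, 0.3, -1.2]
grip_width: 0.0502
finger_force: 41.5
```

```bash
python3 avg.py
```

```text
13.15 [0.4691, -0.2026, 0.1568, -0.3513, -0.0127, -0.392, 0.032, -0.0042, 0.0113, 1.6098]
sd [0.0, 0.0, 0.0001, 0.6576, 0.3027, 0.735, 0.0346, 0.0251, 0.0378, 0.0]
```

>>> play_rows --pt "0 0 -0.3 0 0 0 -1" --pt "0 0 -0.6 0 0 0 -1" --pt "0 0 -0.9 0 0 0 -1" --pt "0 0 -1.2 0 0 0 -1" --pt "0 0 -1.5 0 0 0 -1"

```text
clock: 13.65
position: [0.4691, -0.2026, 0.1722]
tool_rot: [3.141, 0.0, 1.61]
force: [0.0, -0.2, -0.6]
grip_width: 0.0507
finger_force: 41.6
```

>>> play_rows --pt "0 0 -1 0 0 0 -1" --pt "0 0 -3 0 0 0 -1" --pt "0 0 -5 0 0 0 -1" --pt "0 0 -7 0 0 0 -1" --pt "0 0 -8 0 0 0 -1"

```text
clock: 14.15
position: [0.4696, -0.2026, 0.2539]
tool_rot: [3.14, 0.001, 1.61]
force: [-0.2, -0.0, -1.2]
grip_width: 0.0505
finger_force: 41.7
```

Run:
```python
from look import *
st(); c=snap("scene","s4"); b=snap("side","d4")
cv2.imwrite("pics/c4.png",np.hstack([cv2.resize(c["p"][120:260,180:320],(560,560))[:,:400] if 0 else cv2.resize(c["p"][110:260,170:310],(390,420)),cv2.resize(b["p"][90:240,290:430],(390,420))])[:,:,::-1])
```

```text
{'clock': 14.15, 'qpos': [0.788, 0.37, -0.639, 1.846, 0.259, 1.007, 0.081], 'position': [0.47, -0.203, 0.254], 'tool_rot': [3.14, 0.001, 1.61], 'force': [-0.158, -0.042, -1.247], 'moment': [-0.014, 0.025, -0.008], 'grip_width': 0.051, 'finger_force': 41.661}
```

View pics/c4.png

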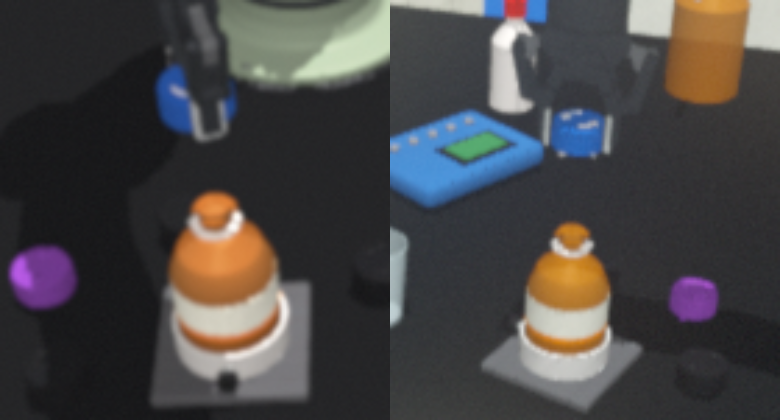

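The cap is off and upright in the pads with its white feet visible, and the bottle's neck is bare. Carrying it to the dish.

>>> play_rows --pt "2 0.3 0 0 0 0 -1" --pt "6 0.8 0 0 0 0 -1" --pt "10 1.4 0 0 0 0 -1" --pt "14 2 0 0 0 0 -1" --pt "18 2.5 0 0 0 0 -1"

```text
clock: 14.75
position: [0.4867, -0.0203, 0.2511]
tool_rot: [-3.141, -0.0, 1.61]
force: [0.9, 0.6, -0.6]
grip_width: 0.0505
finger_force: 41.6
```

>>> play_rows --pt "4 0.6 0 0 0 0 -1" --pt "8 1.2 0 0 0 0 -1" --pt "12 1.7 2 0 0 0 -1" --pt "16 2.3 5 0 0 0 -1" --pt "19.9 2.7 8 0 0 0 -1"

```text
clock: 15.25
position: [0.5061, 0.1796, 0.1701]
tool_rot: [-3.141, 0.0, 1.609]
force: [1.4, -0.9, -0.4]
grip_width: 0.0509
finger_force: 41.6
```

>>> play_rows --pt "0 0 0 0 0 0 -1" --pt "0 0 2 0 0 0 -1" --pt "0 0 5 0 0 0 -1" --pt "0 0 8 0 0 0 -1" --pt "0 0 10 0 0 0 -1"

```text
clock: 15.75
position: [0.5051, 0.1776, 0.0693]
tool_rot: [-3.139, 0.001, 1.61]
force: [0.1, -0.1, -0.0]
grip_width: 0.0499
finger_force: 42.0
```

Run:
```python
from look import *
st(); c=snap("scene","s5"); b=snap("side","d5")
cv2.imwrite("pics/c5.png",np.hstack([cv2.resize(c["p"][90:250,320:480],(390,390)),cv2.resize(b["p"][200:360,220:380],(390,390))])[:,:,::-1])
```

```text
{'clock': 15.75, 'qpos': [-0.027, 0.679, -0.584, 1.934, 0.566, 0.7, -0.916], 'position': [0.505, 0.178, 0.069], 'tool_rot': [-3.139, 0.001, 1.61], 'force': [0.084, -0.11, -0.002], 'moment': [0.01, -0.033, -0.015], 'grip_width': 0.05, 'finger_force': 42.021}
```

View pics/c5.png

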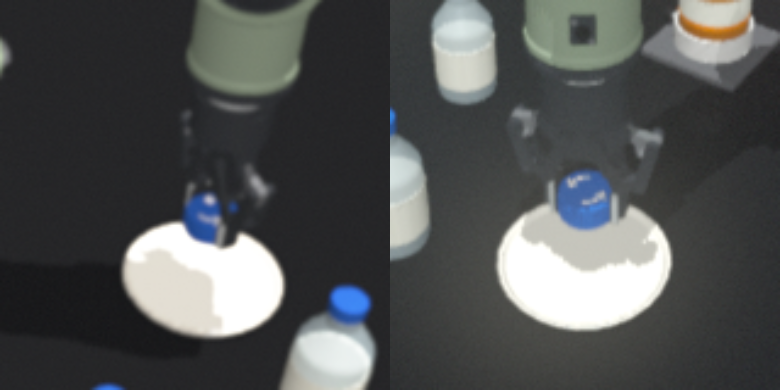

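The cap hangs upright over the dish in both views. Lowering it until it touches.

>>> play_rows --pt "0 0 1.5 0 0 0 -1" --pt "0 0 3 0 0 0 -1" --pt "0 0 4.2 0 0 0 -1" --pt "0 0 5 0 0 0 -1" --pt "0 0 5.3 0 0 0 -1"

```text
clock: 16.35
position: [0.506, 0.1781, 0.018]
tool_rot: [-3.141, 0.0, 1.61]
force: [-0.1, 0.2, -0.9]
grip_width: 0.0504
finger_force: 42.0
```

>>> play_rows --pt "0 0 0.05 0 0 0 -1" --pt "0 0 0.1 0 0 0 -1" --pt "0 0 0.15 0 0 0 -1" --pt "0 0 0.2 0 0 0 -1" --pt "0 0 0.25 0 0 0 -1"

```text
clock: 16.85
position: [0.5064, 0.1782, 0.0165]
tool_rot: [3.141, -0.0, 1.61]
force: [0.3, 0.2, -0.1]
grip_width: 0.0503
finger_force: 42.0
```

>>> play_rows --pt "0 0 0.06 0 0 0 -1" --pt "0 0 0.12 0 0 0 -1" --pt "0 0 0.18 0 0 0 -1" --pt "0 0 0.24 0 0 0 -1" --pt "0 0 0.3 0 0 0 -1"

```text
clock: 17.35
position: [0.5063, 0.1782, 0.0133]
tool_rot: [-3.142, -0.0, 1.61]
force: [-0.6, 1.0, -1.3]
grip_width: 0.0502
finger_force: 42.0
```

>>> play_rows --pt "0 0 0.04 0 0 0 -1" --pt "0 0 0.08 0 0 0 -1" --pt "0 0 0.12 0 0 0 -1" --pt "0 0 0.16 0 0 0 -1" --pt "0 0 0.2 0 0 0 -1"

```text
clock: 17.85
position: [0.5063, 0.1782, 0.0113]
tool_rot: [-3.142, 0.0, 1.61]
force: [0.2, 1.5, -0.9]
grip_width: 0.0504
finger_force: 42.0
```

>>> play_rows --pt "0 0 0.04 0 0 0 -1" --pt "0 0 0.08 0 0 0 -1" --pt "0 0 0.12 0 0 0 -1" --pt "0 0 0.16 0 0 0 -1" --pt "0 0 0.16 0 0 0 -1"

```text
clock: 18.35
position: [0.5063, 0.1782, 0.0097]
tool_rot: [-3.142, -0.0, 1.61]
force: [0.4, -0.0, -0.5]
grip_width: 0.0503
finger_force: 42.0
```

>>> play_rows --pt "0 0 0.03 0 0 0 -1" --pt "0 0 0.06 0 0 0 -1" --pt "0 0 0.1 0 0 0 -1" --pt "0 0 0.1 0 0 0 -1" --pt "0 0 0.1 0 0 0 -1"

```text
clock: 18.85
position: [0.5063, 0.1782, 0.0087]
tool_rot: [3.142, -0.0, 1.61]
force: [-0.7, 0.2, -1.2]
grip_width: 0.05
finger_force: 42.0
```

>>> play_rows --pt "0 0 0.03 0 0 0 -1" --pt "0 0 0.06 0 0 0 -1" --pt "0 0 0.1 0 0 0 -1" --pt "0 0 0.1 0 0 0 -1" --pt "0 0 0.1 0 0 0 -1"

```text
clock: 19.35
position: [0.5063, 0.1782, 0.0077]
tool_rot: [-3.142, -0.0, 1.61]
force: [0.1, -0.1, 0.2]
grip_width: 0.0507
finger_force: 42.0
```

```bash
python3 avg.py
```

```text
19.75 [0.5063, 0.1782, 0.0078, 0.1094, 0.2062, -1.0197, -0.0058, -0.0242, -0.0206, 1.6098]
sd [0.0, 0.0, 0.0, 0.512, 0.6012, 0.3897, 0.0321, 0.0317, 0.018, 0.0]
```

>>> play_rows --pt "0 0 0.03 0 0 0 -1" --pt "0 0 0.06 0 0 0 -1" --pt "0 0 0.08 0 0 0 -1" --pt "0 0 0.08 0 0 0 -1" --pt "0 0 0.08 0 0 0 -1"

```text
clock: 20.25
position: [0.5064, 0.1782, 0.0071]
tool_rot: [3.141, -0.0, 1.61]
force: [-0.1, -0.0, 3.9]
grip_width: 0.0501
finger_force: 42.4
```

```bash
python3 avg.py
```

```text
20.65 [0.5063, 0.1782, 0.007, -0.9579, -0.4093, 5.1101, -0.1284, 0.2467, -0.0081, 1.6098]
sd [0.0, 0.0, 0.0, 0.4514, 0.282, 0.5033, 0.0185, 0.0426, 0.0251, 0.0]
```

Contact at about 5 N. Easing off slightly and opening gently.

>>> play_rows --pt "0 0 -0.04 0 0 0 -1" --pt "0 0 -0.04 0 0 0 0.2" --pt "0 0 -0.04 0 0 0 0.3" --pt "0 0 -0.04 0 0 0 0.5" --pt "0 0 -0.04 0 0 0 0.8" --squeeze 20

```text
clock: 21.15
position: [0.5063, 0.1782, 0.0073]
tool_rot: [-3.142, -0.0, 1.61]
force: [1.0, -0.5, 0.5]
grip_width: 0.0761
finger_force: 0.0
```

>>> play_rows --pt "0 0 0 0 0 0 1" --pt "0 0 0 0 0 0 1" --pt "0 0 -0.5 0 0 0 1" --pt "0 0 -1.5 0 0 0 1" --pt "0 0 -3 0 0 0 1"

```text
clock: 21.65
position: [0.506, 0.1782, 0.0381]
tool_rot: [-3.141, 0.0, 1.61]
force: [-0.0, -0.9, -0.3]
grip_width: 0.0851
finger_force: 0.0
```

>>> play_rows --pt "0 0 -3 0 0 0 1" --pt "0 0 -6 0 0 0 1" --pt "0 0 -10 0 0 0 1" --pt "0 0 -14 0 0 0 1" --pt "0 0 -16 0 0 0 1"

```text
clock: 22.15
position: [0.5069, 0.1787, 0.2018]
tool_rot: [3.138, -0.001, 1.61]
force: [0.9, -0.0, 0.1]
grip_width: 0.0855
finger_force: 0.0
```

>>> play_rows --pt "0 0 0 0 0 0 1" --pt "0 0 0 0 0 0 1" --pt "0 0 0 0 0 0 1" --pt "0 0 0 0 0 0 1" --pt "0 0 0 0 0 0 1"

```text
clock: 22.65
position: [0.506, 0.1782, 0.1968]
tool_rot: [-3.14, 0.0, 1.61]
force: [0.5, -0.7, 0.1]
grip_width: 0.0857
finger_force: 0.0
```

Run:
```python
from look import *
st(); c=snap("wrist","w6"); snap("scene","s6"); b=snap("side","d6")
cv2.imwrite("pics/c6.png",np.hstack([cv2.resize(c["p"],(400,250)),cv2.resize(b["p"],(400,250))])[:,:,::-1])
X=cloud(c); m=(cv2.inRange(cv2.cvtColor(c["p"],cv2.COLOR_RGB2HSV),(105,150,60),(120,255,255))>0)&(c["d"]>0)&(X[...,2]<.06)&(X[...,2]>.03)&(abs(X[...,0]-.507)<.08)
q=X[m]; print(np.percentile(q,[2,50,98],axis=0).round(4))
for n in ("0","6"):
    for k in("scene"+n if n=="0" else "s6",):
        for s,ct in blobs(load(k)["p"],(105,150,80),(120,255,255)): print(k,s,ct)
```

```text
{'clock': 22.65, 'qpos': [0.069, 0.504, -0.706, 1.843, 0.397, 0.942, -0.775], 'position': [0.506, 0.178, 0.197], 'tool_rot': [-3.14, 0.0, 1.61], 'force': [0.502, -0.72, 0.079], 'moment': [-0.007, -0.045, -0.008], 'grip_width': 0.086, 'finger_force': 0.0}
[[0.4842 0.1543 0.0332]
 [0.5067 0.1785 0.0374]
 [0.5293 0.2003 0.0388]]
scene0 [477, 7, 22, 8, 87] [487.6  10.5]
scene0 [233, 169, 27, 24, 426] [245.7 181. ]
scene0 [455, 207, 17, 15, 219] [462.9 214. ]
scene0 [356, 247, 18, 17, 246] [364.4 255.2]
scene0 [0, 330, 148, 70, 5769] [ 78.  371.2]
s6 [477, 7, 22, 8, 88] [487.6  10.6]
s6 [394, 191, 19, 17, 203] [402.9 199.7]
s6 [455, 207, 17, 15, 218] [462.9 214. ]
s6 [356, 247, 18, 17, 244] [364.4 255.2]
s6 [0, 330, 148, 70, 5768] [ 78.1 371.2]
```

View pics/c6.png

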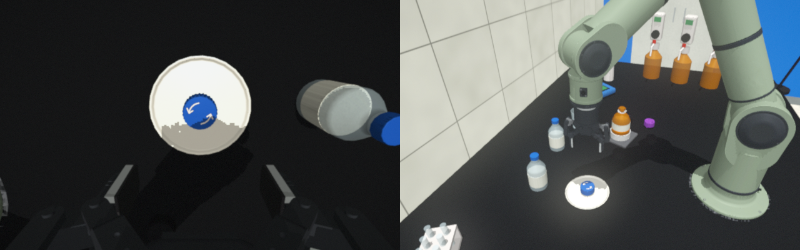

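The cap stands upright in the middle of the dish, with its top at z 0.037 as it should be. The clear bottles haven't moved, and the gripper is clear of everything.

```bash
python3 -c "
from workcell import bot
print(bot.job_done())"
```

```text
the job is handed in; nothing more can be done
None
```

The amber bottle's blue cap is off and standing upright at the centre of the white dish, released; the contact force I read peaked at about 15 N, the clear bottles haven't moved (I didn't measure the beaker again), and the job is handed in at about 23 s.

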